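# Set the eccentric end stop of a glass nest to a sample pane

### The job

Set the nest's eccentric end stop to the sample pane lying in it: slacken the lock ring, swing the eccentric by its handle until its rubber tyre has pushed the pane home against the fence at the far end and nips it lightly, with no play left but without straining the glass, then tighten the lock ring firmly by hand again and let go. Leave the marker pen, the suction lifter and the cassette where they are.

Things in the scene. Friction and masses are not known exactly. Their poses are not given: they have to be found in the camera images.
- nest: pane nest bolted to the bench: aluminium plate 345 x 200 mm, 12 mm thick. Origin at bench level under the axis of the steel post with the eccentric and lock ring; x runs along the plate from the post to pane and fence, z up. Plate: x -55 to 290, y -116 to 84 mm. Two slick white runners (tops at z 26 mm) carry the pane; four guide pins, 36 mm high, stand 5 mm clear beside it.
- post_top (a point): top of the fixed post, z 92 mm. On it, from the bench up: eccentric hub with the tyre (z 14 to 40 mm), the eccentric's boss and handle arm (arm z 40 to 50 mm, 14 mm wide), keyed washer, lock ring (z 59 to 85 mm), stud end.
- bed (a point): middle of the pane's bed, on top of the runners. At its +x end stands the fence, a cross bar 160 mm long, 36 mm high over the bench, with two grey buttons facing the pane. It is clamped firmly; its setting along the slots differs each time and is not measured: the pane can slide some 2 to 13 mm towards +x before it stops hard on the buttons.
- pane: the sample pane: clear glass with greenish edges, 200 x 160 x 5 mm, about 0.4 kg, loose on the runners (slides under about 1 N). Origin at the centre of its underside, z 26 mm; x along the 200 mm side, towards the fence; near edge 100 mm from the origin. It starts clear of the tyre and the fence.
- tyre: black rubber ring round the eccentric hub, 68 mm diameter, 20 mm high, free to spin (so its own x, y axes mean nothing). Origin at its centre, z 28.5 mm, 20 mm off the post's axis; in the nest frame it lies at angle (eccentric - 1.9 rad) from +x. The rubber gives about 1 mm for 8 N. A light nip is 3 to 13 N on the glass; over 16 N strains it.
- eccentric (a joint): turn of the eccentric, rad, counter-clockwise from above positive, brings the tyre to the pane. Starts 0 to 0.3, ends 1.4; meets the pane at 0.4 to 0.65, has it on the fence at 0.7 to 1.3. Slack: steady drag 0.2 Nm (about 3 N at the handle), stays where left; a nip of F adds F x 20 mm x sin(1.9 - value), 1 to 2 N at the handle for a light nip. Locked it resists about 0.7 Nm: do not force.
- handle (a point): middle of the eccentric's upright black handle: round pin, 16 mm diameter, z 54 to 92 mm, 68 mm from the post's axis on the side away from the pane. This point is at z 76 mm and moves with the eccentric; in the nest frame it lies at angle (eccentric + 2.49 rad) from +x. It can be pinched from above and led round its arc, or pushed.
- lock_ring (a joint): turn of the lock ring, rad; counter-clockwise from above slackens (positive). 0 as found, tight. Quick-acting: it clamps more and more below 0.3 and frees the eccentric above; slack from 0.35 on, firmly tight below 0.15; range -0.25 to 1.2. Runs at about 0.1 Nm, a few tenths of a Nm near tight. A keyed washer keeps it from dragging the eccentric. Stays where left.
- ring_grip (a point): point on the post's axis at the height to grip the lock ring (z 76 mm): knurled steel ring, 46 mm diameter, 26 mm high (z 59 to 85 mm). Room for fingers all round, out to the handle pin, whose nearest side is 60 mm from the axis.
- marker: marker pen lying on the bench to the right of the nest, 135 mm long, 19 mm thick, white with a black cap; origin under its middle. Leave it alone.
- suction_lifter: hand suction lifter with one black cup of 120 mm diameter, bar handle on top at 60 mm height; origin under its centre. Leave it alone.
- cassette: empty stainless pane cassette, 243 x 170 x 75 mm, to the left of the nest; origin under its centre. Leave it alone.

How it is judged:
By the outcome, as a careful person would: the job done as asked, in the order asked, and still so for the second after the job is handed in, with the robot touching nothing.
It also fails if it takes over 72 s, if anything falls off the work surface, if the arm or the gripper's body presses on something with over 40 N, if the wrist force passes 120 N, or if a joint passes its speed limit or range.

### The arm

A 7-joint arm with a two-finger parallel gripper is mounted at the origin on the work surface. World frame = base frame: x ahead of the robot, y to its left, z up, the work surface at z = 0. Lengths are in m, angles in rad, forces in N, time in s.
With the tool pointing down it reaches from about 0.35 to 0.9 m from the base axis. Payload 8.1 kg.
Tool frame: the origin (TCP) lies midway between the tips of the shut fingers; the grasp point (between the pads) lies 19 mm behind it; z points along the fingers, x is the direction in which the jaws open and shut, and the axes are right-handed (so a half turn about z gives the same grasp; the last joint's range is limited). The gripper opens to 92 mm and grips with 3 to 60 N. Pads are 19 mm wide; open, the fingers measure 130 mm over their backs; the gripper's body (75 mm by 190 mm) begins 47 mm behind the grasp point.
Start: joints at [-1.228, 0.434, 0.025, 1.573, -0.012, 1.134, -0.075], TCP at [0.27, 0.564, 0.227] pointing down, gripper open.
Joint ranges: [-2.62, 2.62], [-0.44, 2.09], [-1.27, 1.32], [0.08, 2.57], [-1.32, 4.46], [0.12, 2], [-2.74, 2.74]. Speed limits (rad/s): [2.22, 2.22, 3.01, 3.01, 3.14, 3.14, 3.14].

### API

Orientations are given as a unit quaternion [x, y, z, w].
In Python, from station import bot gives the robot as it stands.
- The arm moves only by the shell command python3 -m inch 'ROWS' [FORCE]. ROWS is JSON, a list of rows, each a list of 7 numbers: the shift along the tool's x, y, z in cm, then the turn, a rotation vector about the tool's x, y, z in degrees, then the gripper command: -1 is fully open, 1 is shut, values between are in proportion. In form: [[tx, ty, tz, wx, wy, wz, gripper], ...]. A call has 1 to 8 rows; each row is the pose to reach, as a shift and turn from the pose measured when the call began, along the tool's axes at that moment; what a row does not reach only later rows make up. A row lasts 1/8 s, in which the tool goes at most 62.5 mm and 10.7 degrees, less where a joint would pass 70% of its speed; a pose out of reach is approached as far as the arm can. A call with a gripper value outside its range is refused whole. The fingers move at their own pace and stop on an object; FORCE is the grip in N (left out, the last holds). Time passes only in rows, so rows that repeat a pose let the fingers close. It gives the time, the measured TCP pose, the force and the opening at its end, in the units of the state.
- bot.get_state(): the state, without advancing time (a new reading comes with each control period).
- bot.camera(name): name is "scene" or "side" or "wrist"; returns (picture, depth): 420x560x3 uint8, blue, green, red; 420x560 float32, m along the optical axis (not along the pixel's ray), 0 where there is no reading.
- bot.get_calibration(name): a dict with "fx", "fy", "cx", "cy" (pixels), "T" (4x4, takes a point from camera to world coordinates); the wrist camera has in their place "mount" (4x4, takes a point from camera to tool coordinates, whose origin is the TCP and whose axes are the tool frame's). Camera axes: x right, y up, looking along -z (the intrinsics and any distortion apply to the point x, -y, -z); pixel columns grow to the right and rows downward; lengths in m; the calibration is good to about 2 mm. A picture is of the moment at which its call begins: read the wrist's pose just before it. get_calibration takes no time and is no camera call.
- bot.hand_in(): hands the job in, once; it reports no verdict.
Trained networks look in the newest picture that a camera, given by its name, has taken for a name from the list of things; names that differ only in an ending like _2 or _b are one class to them, and where a whole thing is asked for, a point or a joint stands for the part that bears it (a point fixed in the world has none). Each returns a list of dicts, best first, with "score" (0 to 1); they miss things now and then, are a little off and sometimes report something else, mostly with a low value. They report only what shows in the picture. A call takes as long as a camera call.
- bot.trace(camera, target): "region" (420x560 bool, what is visible of it) and "at" ([column, row] in pixels, amid what is visible of it).
The state is a dict: "time_s": time; "qpos": joint angles; "qvel": joint speeds; "effort": joint torques, N m; "tcp_pos": TCP position; "tool_rot": TCP orientation; "force": force on the tool from outside, world axes, zero at the start; "ft_torque": the same for the moment, N m; "width": finger opening in m.
Only numpy, scipy, OpenCV 4.12 (cv2) and the standard library are available. Lean on these libraries where they do the work, as an engineer would, in place of code of your own. Each camera call takes 0.05 s, during which the arm holds its last target.

## Working session

There is one attempt and no reset: what is moved stays moved. The work goes in short steps, Python scripts to look and compute and a shell command to move; the robot and the scene stay as the last step left them, time stands still between calls to the robot, and variables do not carry over. Pictures are saved under pics/ and viewed, and the job is handed in when it is done.

```bash
ls; mkdir -p pics; cat > h.py <<'E'
import numpy as np,cv2
from station import bot
from scipy.spatial.transform import Rotation as R
def snap(n,f):
    p,d=bot.camera(n); cv2.imwrite('pics/'+f,p); return p,d
def w(n,d,u,v,st=None,z=None):
    c=bot.get_calibration(n)
    if 'T' in c: T=np.array(c['T'])
    else:
        st=st or bot.get_state(); W=np.eye(4);W[:3,:3]=R.from_quat(st['tool_rot']).as_matrix();W[:3,3]=st['tcp_pos'];T=W@np.array(c['mount'])
    ray=np.array([(u-c['cx'])/c['fx'],-(v-c['cy'])/c['fy'],-1.])
    if z is None: return (T@np.r_[ray*d,1])[:3]
    r=T[:3,:3]@ray; o=T[:3,3]; return o+r*(z-o[2])/r[2]
def proj(n,P,st=None):
    c=bot.get_calibration(n)
    if 'T' in c: T=np.array(c['T'])
    else:
        st=st or bot.get_state(); W=np.eye(4);W[:3,:3]=R.from_quat(st['tool_rot']).as_matrix();W[:3,3]=st['tcp_pos'];T=W@np.array(c['mount'])
    q=np.linalg.inv(T)@np.r_[P,1]; return c['cx']+c['fx']*q[0]/-q[2], c['cy']+c['fy']*q[1]/q[2]
E
python3 - <<'E'
from h import *
print(bot.get_state())
for n in ('scene','side','wrist'):
    c=bot.get_calibration(n);print(n,{k:np.round(v,3).tolist() for k,v in c.items()})
    p,d=snap(n,n+'0.png')
    for t in ('nest','lock_ring','handle','pane','tyre') if n!='wrist' else ():
        for r in bot.trace(n,t)[:2]:
            u,v=r['at'];m=r['region'];print(n,t,round(r['score'],2),np.round([u,v]),m.sum(),w(n,d[int(v),int(u)],u,v).round(3))
E
```

```text
pics
{'time_s': 0.0, 'qpos': array([-1.22760953,  0.43523022,  0.02497333,  1.57411676, -0.0116007 ,
        1.1339771 , -0.07510135]), 'qvel': array([ 0.00049462, -0.00191223, -0.00025216, -0.0010071 ,  0.00118754,
       -0.00132049,  0.00104112]), 'effort': array([-3.54185613e-04, -6.67838573e+01,  9.84919667e-01, -3.14473557e+01,
       -6.05607172e-02,  4.25156776e-02,  1.57961535e-04]), 'tcp_pos': array([0.26930958, 0.56342903, 0.22593287]), 'tool_rot': array([ 8.45940887e-01,  5.33276089e-01, -6.29931249e-04,  4.82044724e-04]), 'force': array([-0.4656523 ,  0.55539723,  0.25367688]), 'ft_torque': array([-0.02791744, -0.01940274,  0.01365667]), 'width': 0.0918789459311214}
scene {'fx': 526.077, 'fy': 526.077, 'cx': 272.764, 'cy': 210.547, 'T': [[0.071, -0.538, 0.84, 1.489], [0.997, 0.039, -0.06, -0.025], [-0.001, 0.842, 0.539, 0.659], [0.0, 0.0, 0.0, 1.0]]}
scene nest 0.7 [219. 302.] 6745 [ 0.798 -0.07   0.032]
scene lock_ring 0.59 [206. 209.] 352 [ 0.572 -0.096  0.081]
scene handle 0.87 [198. 227.] 705 [ 0.575 -0.117  0.039]
scene pane 0.71 [227. 265.] 5640 [ 0.697 -0.057  0.031]
scene tyre 0.65 [196. 230.] 279 [ 0.586 -0.12   0.041]
side {'fx': 404.685, 'fy': 404.685, 'cx': 277.701, 'cy': 214.309, 'T': [[0.998, 0.035, -0.051, 0.55], [-0.062, 0.474, -0.879, -0.842], [-0.007, 0.88, 0.475, 0.546], [0.0, 0.0, 0.0, 1.0]]}
side nest 0.58 [276. 272.] 5165 [ 0.586 -0.132  0.02 ]
side nest 0.3 [354. 314.] 2689 [ 0.723 -0.279  0.026]
side lock_ring 0.82 [256. 248.] 326 [ 0.546 -0.125  0.081]
side handle 0.86 [256. 260.] 887 [ 0.543 -0.123  0.047]
side pane 0.57 [314. 253.] 3387 [ 0.678 -0.076  0.028]
side tyre 0.65 [261. 275.] 207 [ 0.555 -0.155  0.032]
wrist {'fx': 334.113, 'fy': 334.113, 'cx': 269.026, 'cy': 218.666, 'mount': [[1.0, 0.0, 0.001, 0.001], [0.001, -0.953, -0.302, -0.082], [0.001, 0.302, -0.953, -0.158], [0.0, 0.0, 0.0, 1.0]]}
```

View pics/scene0.png

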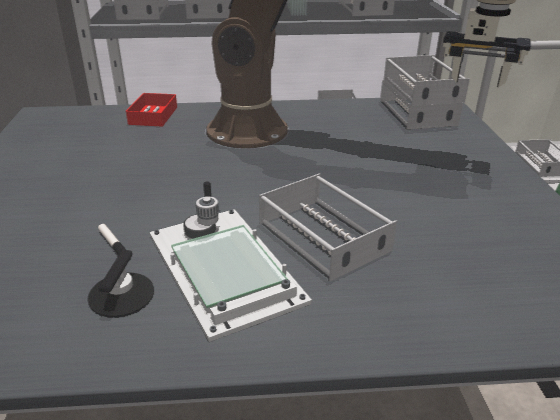

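View pics/side0.png

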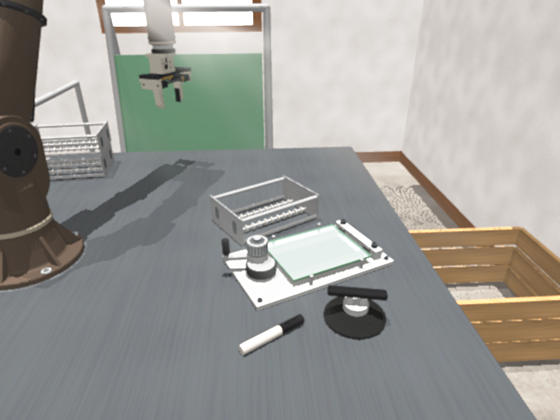

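```bash
python3 - <<'E'
from h import *
a=cv2.imread('pics/scene0.png')[170:340,140:320];b=cv2.imread('pics/side0.png')[210:310,210:400]
cv2.imwrite('pics/z1.png',cv2.resize(a,None,fx=3.4,fy=3.4,interpolation=cv2.INTER_CUBIC));cv2.imwrite('pics/z2.png',cv2.resize(b,None,fx=4,fy=4,interpolation=cv2.INTER_CUBIC))
E
```

```text
(no output)
```

View pics/z1.png

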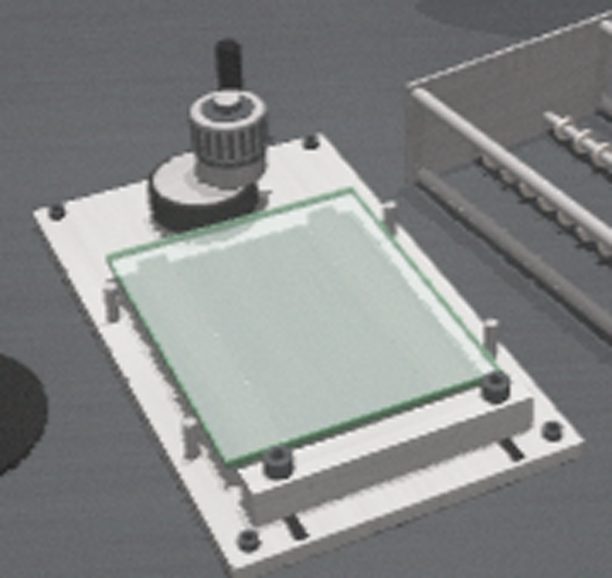

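View pics/z2.png

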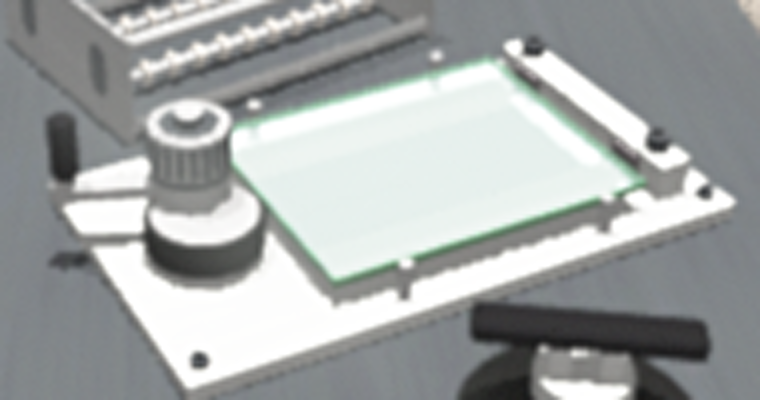

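```bash
python3 - <<'E'
from h import *
from scipy.optimize import least_squares
obs=[]
S=lambda u,v:(140+u/3.4,170+v/3.4)
D=lambda u,v:(210+u/4,210+v/4)
obs=[('scene',S(35,212),(-.055,-.116,.012)),('scene',S(323,135),(-.055,.084,.012)),('scene',S(583,440),(.29,.084,.012)),('scene',S(233,562),(.29,-.116,.012)),('scene',S(229,99),(0,0,.092)),
('side',D(190,390),(-.055,-.116,.012)),('side',D(735,203),(.29,-.116,.012)),('side',D(187,117),(0,0,.092))]
def f(p):
    o=[]
    for n,uv,P in obs:
        c,s=np.cos(p[2]),np.sin(p[2]);q=[p[0]+c*P[0]-s*P[1],p[1]+s*P[0]+c*P[1],P[2]]
        o+=list(np.subtract(proj(n,q),uv))
    return np.array(o)
r=least_squares(f,[.56,-.1,.2]);p=r.x;print(p,np.round(f(p).reshape(-1,2),1))
for n in('scene','side'):
    d=cv2.imread(f'pics/{n}0.png')
    u,v=(229/3.4+140,99/3.4+170) if n=='scene' else (210+187/4,210+117/4)
    print(n,w(n,0,u,v,z=.092))
    # handle top z .092
    u,v=S(229,46) if n=='scene' else D(62,120)
    h=w(n,0,u,v,z=.092);e=h[:2]-p[:2];print('handle',h,np.hypot(*e),np.arctan2(e[1],e[0])-p[2]-2.49+2*np.pi)
E
```

```text
[ 0.54844432 -0.09662478  0.40636366] [[-1.5 -1. ]
 [-0.9 -1.3]
 [-0.  -0.2]
 [-0.7  1.7]
 [-1.2 -0.7]
 [-0.6 -2.5]
 [-0.  -1.9]
 [ 0.2 -3.1]]
scene [ 0.55140097 -0.09411235  0.092     ]
handle [ 0.4859937  -0.09626004  0.092     ] 0.06245168579085536 6.522574005142133
side [ 0.5477925  -0.10922394  0.092     ]
handle [ 0.48165449 -0.1074379   0.092     ] 0.06765947576341326 0.40573411232207324
```

```bash
python3 -m inch '[[-42.4,58.5,-7,0,0,0,-1],[-42.4,58.5,-7,0,0,0,-1],[-42.4,58.5,-7,0,0,0,-1],[-42.4,58.5,-7,0,0,0,-1],[-42.4,58.5,-7,0,0,0,-1],[-42.4,58.5,-7,0,0,0,-1],[-42.4,58.5,-7,0,0,0,-1],[-42.4,58.5,-7,0,0,0,-1]]'
cat >> h.py <<'E'
def togo(tgt,ang=None):
    s=bot.get_state();M=R.from_quat(s['tool_rot']).as_matrix()
    d=M.T@(np.array(tgt)-s['tcp_pos'])*100
    a=np.degrees(np.arctan2(M[1,0],M[0,0]))
    print('t',round(s['time_s'],2),'tcp',np.round(s['tcp_pos'],4),'xang',round(a,1),'tz tilt',np.round(M[:,2],3),'go cm',np.round(d,2),'wz', None if ang is None else round(-(ang-a),1),'F',np.round(s['force'],2),'w',round(s['width'],4))
E
python3 -c "
from h import *
togo([.614,-.072,.3],80)"
```

```text
time_s: 1.65
tcp_pos: [0.5079, 0.1248, 0.2755]
tool_rot: [0.846, 0.533, 0.001, -0.0]
force: [1.2, 0.7, 0.0]
width: 0.0916
t 1.65 tcp [0.5079 0.1248 0.2755] xang 64.5 tz tilt [ 0.001  0.001 -1.   ] go cm [-13.18  18.06  -2.45] wz -15.5 F [1.22 0.67 0.03] w 0.0916
```

```bash
python3 -m inch '[[-13.2,18.1,-2.5,0,0,-8,-1],[-13.2,18.1,-2.5,0,0,-15.5,-1],[-13.2,18.1,-2.5,0,0,-15.5,-1],[-13.2,18.1,-2.5,0,0,-15.5,-1],[-13.2,18.1,-2.5,0,0,-15.5,-1],[-13.2,18.1,-2.5,0,0,-15.5,-1],[-13.2,18.1,-2.5,0,0,-15.5,-1]]'
python3 - <<'E'
from h import *
togo([.614,-.072,.3],80)
s=bot.get_state();p,d=snap('wrist','w1.png')
for t in ('lock_ring','handle','pane','nest'):
  for r in bot.trace('wrist',t)[:1]:
    u,v=r['at'];print(t,round(r['score'],2),np.round([u,v]),w('wrist',d[int(v),int(u)],u,v,s).round(4),d[int(v),int(u)])
cv2.imwrite('pics/w1b.png',cv2.resize(p,(800,600)))
np.savez('w1.npz',p=p,d=d,pos=s['tcp_pos'],rot=s['tool_rot'])
E
```

```text
time_s: 2.52
tcp_pos: [0.614, -0.0705, 0.3004]
tool_rot: [0.765, 0.643, 0.001, -0.0]
force: [-0.5, -0.6, 0.4]
width: 0.092
t 2.52 tcp [ 0.614  -0.0705  0.3004] xang 80.1 tz tilt [ 0.001  0.001 -1.   ] go cm [-0.15  0.03  0.04] wz 0.1 F [-0.54 -0.62  0.44] w 0.092
lock_ring 0.69 [241. 129.] [ 0.5447 -0.0883  0.0864] 0.36010593
handle 0.73 [216. 122.] [ 0.5328 -0.12    0.0398] 0.40262184
pane 0.7 [287. 223.] [ 0.6773 -0.0567  0.032 ] 0.4498846
```

View pics/w1b.png

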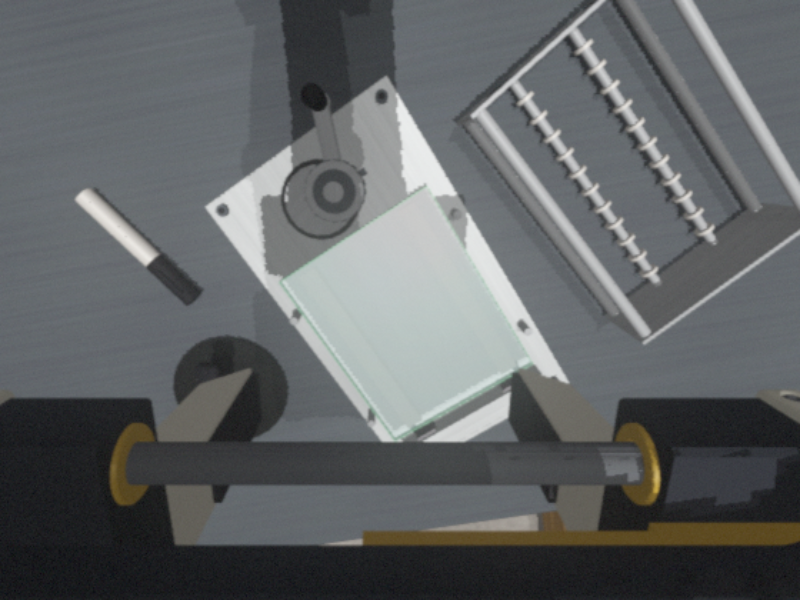

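```bash
python3 - <<'E'
from h import *
z=np.load('w1.npz');st=dict(tcp_pos=z['pos'],tool_rot=z['rot']);k=.7
P=lambda u,v,zz:w('wrist',0,u*k,v*k,st,z=zz)
post=P(333,191,.092);h=P(313,94,.092);a=P(206,208,.012);b=P(388,77,.012)
p1,p2,p3,p4=P(427,185,.031),P(281,281,.031),P(530,362,.031),P(395,440,.031)
for n,x in zip('post h cA cB p1 p2 p3 p4'.split(),(post,h,a,b,p1,p2,p3,p4)):print(n,x.round(4))
ang=lambda q:np.arctan2(q[1],q[0])
print(np.hypot(*(h-post)[:2]),np.linalg.norm(b-a),ang(b-a)-np.pi/2, ang(p1-p2)-np.pi/2,ang(p3-p1),ang(p4-p2),[np.linalg.norm(q) for q in (p1-p2,p3-p1,p4-p2)])
yaw=ang(b-a)-np.pi/2
print('ecc',(ang(h-post)-yaw-2.49)%(2*np.pi))
c,s=np.cos(yaw),np.sin(yaw)
m=(a+b)/2; print('post from plate', m[0]+.055*c+(-.016*s)*-0-(-(-.016))*0, )
Rn=np.array([[c,s],[-s,c]]);
for x in (a,b,p1,p2,p3,p4,h):print((Rn@(x-post)[:2]*1000).round(1))
img=z['p'];cv2.imwrite('pics/z3.png',cv2.resize(img[40:320,130:410],None,fx=2.1,fy=2.1,interpolation=cv2.INTER_CUBIC))
E
```

```text
post [ 0.5476 -0.0972  0.092 ]
h [ 0.4802 -0.0975  0.092 ]
cA [ 0.5454 -0.2241  0.012 ]
cB [ 0.4667 -0.0409  0.012 ]
p1 [ 0.5591 -0.0227  0.031 ]
p2 [ 0.6205 -0.1677  0.031 ]
p3 [0.7412 0.0516 0.031 ]
p4 [ 0.8042 -0.0921  0.031 ]
0.06736314889037787 0.19937904434286066 0.4057861505572735 0.40081987445642353 0.3877922484799531 0.39020411047636155 [np.float64(0.1574167195397514), np.float64(0.19669971899801186), np.float64(0.19864161565958963)]
ecc 0.2503115005488059
post from plate 0.5566193607343342
[ -52.1 -115.8]
[-52.1  83.6]
[40.  63.9]
[ 39.2 -93.5]
[236.7  60.3]
[237.8 -96.6]
[-62.   26.3]
```

View pics/z3.png

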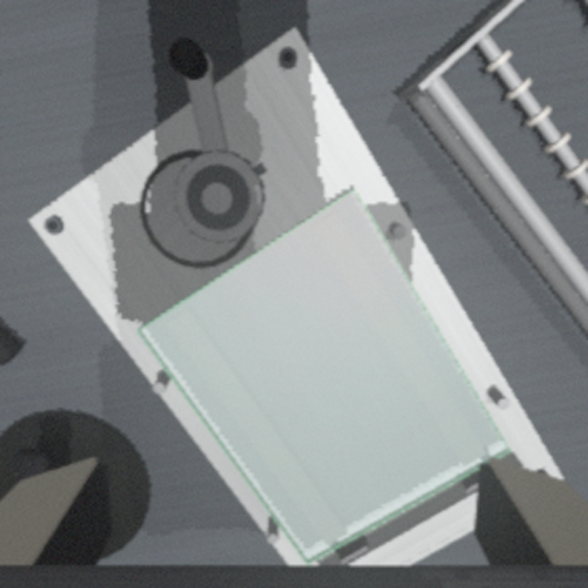

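```bash
python3 -c "
from h import *
print(bot.get_state()['qpos'].round(2))
togo([.548,-.0965,.12],75)"
```

```text
[-0.19  0.38  0.32  1.5  -0.12  1.28  1.54]
t 2.77 tcp [ 0.6142 -0.0716  0.3006] xang 80.0 tz tilt [ 0.001  0.001 -1.   ] go cm [-3.62 -6.1  18.06] wz 5.0 F [ 0.47 -0.53 -0.37] w 0.0918
```

```bash
python3 -m inch '[[-3.6,-6.1,6,0,0,5,-0.45],[-3.6,-6.1,12,0,0,5,-0.45],[-3.6,-6.1,18,0,0,5,-0.45],[-3.6,-6.1,18,0,0,5,-0.45],[-3.6,-6.1,18,0,0,5,-0.45],[-3.6,-6.1,18,0,0,5,-0.45]]' 
python3 - <<'E'
from h import *
togo([.548,-.0965,.057],75)
p,d=snap('wrist','w2.png')
print(bot.get_state()['qpos'].round(2), proj('wrist',[.548,-.0965,.092]))
E
```

```text
time_s: 3.52
tcp_pos: [0.5491, -0.0964, 0.1217]
tool_rot: [0.793, 0.609, 0.001, 0.001]
force: [0.2, -0.7, -0.3]
width: 0.0664
t 3.52 tcp [ 0.5491 -0.0964  0.1217] xang 75.0 tz tilt [ 0.003  0.001 -1.   ] go cm [-0.05 -0.12  6.47] wz 0.0 F [ 0.16 -0.74 -0.27] w 0.0664
[-0.14  0.44  0.3   1.88 -0.17  0.84  1.56] (np.float64(267.6677072548912), np.float64(251.7547814989545))
```

View pics/w2.png

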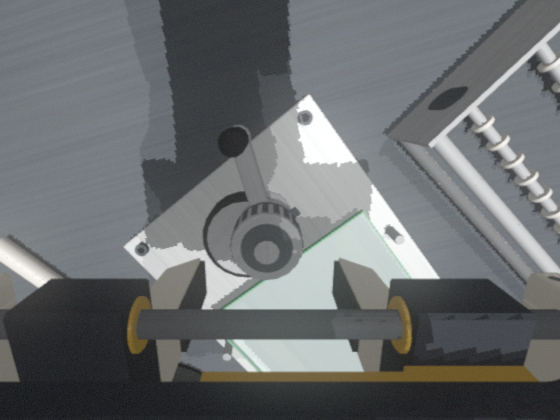

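```bash
python3 -m inch '[[-0.05,-0.1,3,0,0,0,-0.45],[-0.05,-0.1,6.4,0,0,0,-0.45],[-0.05,-0.1,6.4,0,0,0,-0.45],[-0.05,-0.1,6.4,0,0,0,1],[-0.05,-0.1,6.4,0,0,0,1],[-0.05,-0.1,6.4,0,0,0,1]]' 35
python3 - <<'E'
from h import *
togo([.548,-.0965,.057],75)
E
```

```text
time_s: 4.32
tcp_pos: [0.5491, -0.098, 0.0593]
tool_rot: [0.793, 0.609, 0.002, 0.002]
force: [-1.5, -4.5, 6.2]
width: 0.0451
t 4.33 tcp [ 0.5491 -0.098   0.0593] xang 75.0 tz tilt [ 0.006 -0.001 -1.   ] go cm [ 0.12 -0.15  0.23] wz -0.0 F [-1.45 -4.54  6.18] w 0.0451
```

```bash
python3 -m inch '[[0,0,0,0,0,-7,1],[0,0,0,0,0,-14,1],[0,0,0,0,0,-21,1],[0,0,0,0,0,-28,1],[0,0,0,0,0,-34,1],[0,0,0,0,0,-34,1]]' 35
python3 - <<'E'
from h import *
togo([.548,-.0965,.057],75);print(bot.get_state()['ft_torque'])
p,d=snap('wrist','w3.png')
E
```

```text
time_s: 5.08
tcp_pos: [0.549, -0.0974, 0.0594]
tool_rot: [0.581, 0.814, 0.002, 0.002]
force: [0.5, 2.6, -5.2]
width: 0.0455
t 5.08 tcp [ 0.549  -0.0974  0.0594] xang 109.0 tz tilt [ 0.006 -0.    -1.   ] go cm [ 0.12 -0.07  0.24] wz 34.0 F [ 0.48  2.65 -5.17] w 0.0455
[ 0.51459471 -0.17959589  0.09530859]
```

View pics/w3.png

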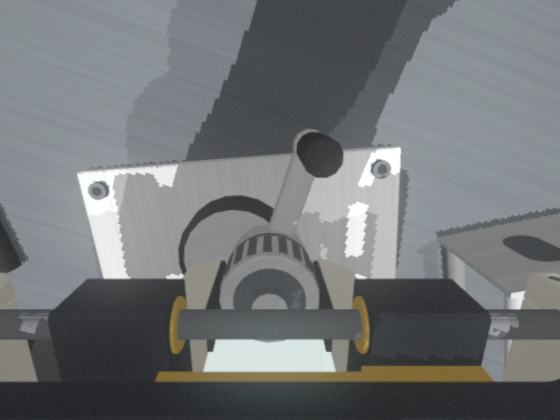

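```bash
python3 -m inch '[[0,0,0,0,0,0,-0.45],[0,0,0,0,0,0,-0.45],[0,0,-5.5,0,0,0,-0.3],[2.2,-6.4,-5.5,0,0,9,-0.1],[2.2,-6.4,-5.5,0,0,19,-0.1],[2.2,-6.4,-5.5,0,0,19,-0.1]]' 15
python3 - <<'E'
from h import *
togo([.481,-.0975,.057],90)
p,d=snap('wrist','w4.png')
print(bot.get_state()['qpos'].round(2), proj('wrist',[.549,-.0975,.092]), proj('wrist',[.481,-.0975,.092]))
E
```

```text
time_s: 5.88
tcp_pos: [0.481, -0.0974, 0.1146]
tool_rot: [0.708, 0.706, 0.002, 0.002]
force: [0.6, -0.4, 0.5]
width: 0.0505
t 5.88 tcp [ 0.481  -0.0974  0.1146] xang 89.9 tz tilt [ 0.007 -0.    -1.   ] go cm [-0.01 -0.04  5.76] wz -0.1 F [ 0.57 -0.36  0.5 ] w 0.0505
[-0.06  0.35  0.2   2.04 -0.1   0.75  1.77] (np.float64(268.1654327179727), np.float64(352.2353392598231)) (np.float64(268.17465418213783), np.float64(256.7424314973285))
```

View pics/w4.png

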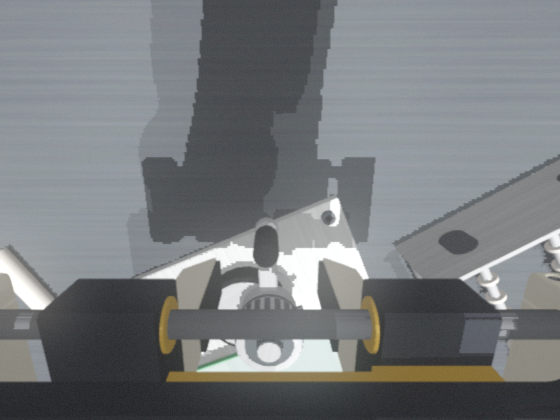

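```bash
python3 -m inch '[[0,0,3,0,0,0,-0.1],[0,0,5.7,0,0,0,-0.1],[0,0,5.7,0,0,0,1],[0,0,5.7,0,0,0,1],[0,0,5.7,0,0,0,1],[0,0,5.7,0,0,0,1]]' 12
python3 - <<'E'
from h import *
togo([.481,-.0975,.057],90)
for i in range(4):
    bot.camera('wrist'); s=bot.get_state();print(s['time_s'],s['force'].round(2),s['ft_torque'].round(3),s['tcp_pos'].round(4))
E
```

```text
time_s: 6.68
tcp_pos: [0.483, -0.0979, 0.0584]
tool_rot: [0.707, 0.708, 0.003, 0.003]
force: [-0.1, -0.5, 4.0]
width: 0.0159
t 6.67 tcp [ 0.483  -0.0979  0.0584] xang 90.1 tz tilt [ 0.009 -0.001 -1.   ] go cm [ 0.04 -0.2   0.14] wz 0.1 F [-0.1  -0.52  4.01] w 0.0159
6.725 [-0.54 -1.1   5.37] [-0.43   0.193 -0.012] [ 0.483  -0.0978  0.0584]
6.775 [-1.04 -1.52  7.15] [-0.388  0.249 -0.   ] [ 0.4829 -0.0978  0.0584]
6.825 [-0.83 -1.73  6.36] [-0.308  0.232 -0.024] [ 0.483  -0.0978  0.0584]
6.875 [-1.2  -1.9   6.88] [-0.41   0.258  0.027] [ 0.483  -0.0978  0.0584]
```

```bash
cat > f.py <<'E'
from h import *
C=np.array([.549,-.0975])
def rep(n=8):
    F=[];T=[];P=[]
    for i in range(n):
        bot.camera('wrist');s=bot.get_state();F.append(s['force']);T.append(s['ft_torque']);P.append(s['tcp_pos'])
    F,T,P=map(np.array,(F,T,P));f=F.mean(0);p=P.mean(0);g=p[:2]-C  # grasp approx
    r=g/np.hypot(*g);t=np.array([-r[1],r[0]])
    M=R.from_quat(s['tool_rot']).as_matrix()
    gr=p-0.019*M[:,2];g2=gr[:2]-C
    a=np.arctan2(g2[1],g2[0])%(2*np.pi)
    print('t',round(s['time_s'],2),'ecc',round(a-2.49-.40,4),'r',round(np.hypot(*g2)*1000,1),'Ft',round(f[:2]@t,2),'sd',round((F[:,:2]@t).std(),2),'Fr',round(f[:2]@r,2),'Fz',round(f[2],1),'xang',np.degrees(np.arctan2(M[1,0],M[0,0])).round(1),'T',T.mean(0).round(3),'tz',M[:2,2].round(3),'w',round(s['width'],4))
E
python3 -m inch '[[-0.71,0.04,0,0,0,-6,1],[-1.41,0.15,0,0,0,-12,1],[-2.1,0.33,0,0,0,-18,1],[-2.66,0.54,0,0,0,-23,1],[-2.66,0.54,0,0,0,-23,1]]' 12
python3 -c "
from f import *
rep(8)"
```

```text
time_s: 7.5
tcp_pos: [0.4886, -0.1243, 0.0585]
tool_rot: [0.552, 0.834, 0.002, 0.004]
force: [1.1, 0.8, -2.5]
width: 0.0157
t 7.9 ecc 0.6678 r 66.2 Ft 0.5 sd 0.4 Fr -1.6 Fz -2.8 xang 113.1 T [ 0.236 -0.299  0.099] tz [ 0.009 -0.001] w 0.0155
```

```bash
cat > q.py <<'E'
from h import *
C=np.array([.549,-.0975])
s=bot.get_state();M=R.from_quat(s['tool_rot']).as_matrix();g=(s['tcp_pos']-.019*M[:,2])[:2]-C
r=g/np.hypot(*g);t=np.array([-r[1],r[0]]);f=s['force'][:2]
print('  t',round(s['time_s'],2),'ecc',round(np.arctan2(g[1],g[0])%(2*np.pi)-2.89,4),'r',round(np.hypot(*g)*1000,1),'Ft %.2f Fr %.2f'%(f@t,f@r),'Tz',round(s['ft_torque'][2],3),'qv',np.abs(s['qvel']).max().round(3),'x',np.degrees(np.arctan2(M[1,0],M[0,0])).round(1))
E
for i in 1; do
python3 -m inch '[[-0.18,0,0,0,0,-1.5,1]]' >/dev/null; python3 q.py
python3 -m inch '[[-0.18,0,0,0,0,-1.5,1]]' >/dev/null; python3 q.py
python3 -m inch '[[-0.18,0,0,0,0,-1.5,1]]' >/dev/null; python3 q.py
done
```

```text
t 8.03 ecc 0.6821 r 66.2 Ft -2.90 Fr -0.91 Tz -0.006 qv 0.202 x 114.7
  t 8.15 ecc 0.7035 r 66.3 Ft -2.62 Fr -0.70 Tz -0.03 qv 0.197 x 116.3
  t 8.28 ecc 0.7299 r 66.2 Ft -1.44 Fr -1.94 Tz -0.047 qv 0.203 x 117.9
```

```bash
sed -i "s/'qv'/'Mom',round(.068*(f@t)+s['ft_torque'][2],3),'qv'/" q.py
python3 -c "
from h import *
snap('scene','s2.png');snap('side','d2.png')
for n in('s2','d2'):
  o='scene0' if n=='s2' else 'side0'
  a=cv2.imread('pics/%s.png'%n);b=cv2.imread('pics/%s.png'%o)
  y,x=(200,160) if n=='s2' else (215,250)
  c=np.hstack([cv2.resize(q[y:y+130,x:x+150],None,fx=2.6,fy=2.6,interpolation=cv2.INTER_CUBIC) for q in (b,a)]);cv2.imwrite('pics/%sz.png'%n,c)
"
for i in 1; do
python3 -m inch '[[-0.18,0,0,0,0,-1.5,1]]' >/dev/null; python3 q.py
python3 -m inch '[[-0.18,0,0,0,0,-1.5,1]]' >/dev/null; python3 q.py
done
```

```text
t 8.5 ecc 0.7597 r 66.2 Ft -3.62 Fr -2.29 Tz -0.043 Mom -0.289 qv 0.216 x 119.4
  t 8.62 ecc 0.7874 r 66.2 Ft -2.46 Fr -1.46 Tz -0.112 Mom -0.279 qv 0.195 x 121.0
```

View pics/s2z.png

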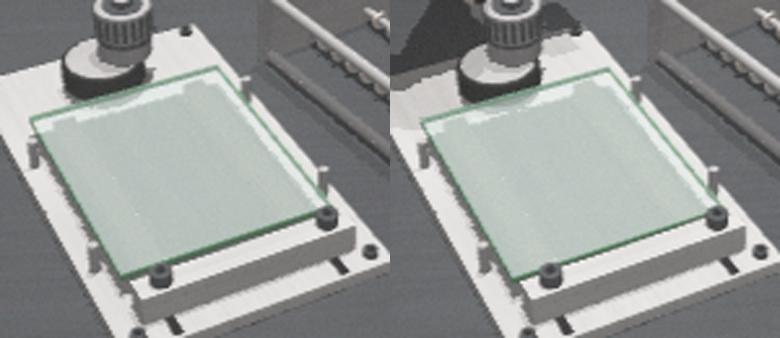

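View pics/d2z.png

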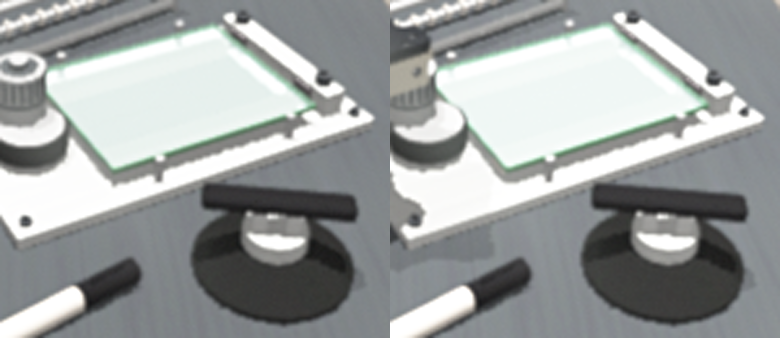

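```bash

python3 -m inch '[[-0.18,0,0,0,0,-1.5,1]]' >/dev/null; python3 q.py
python3 -m inch '[[-0.18,0,0,0,0,-1.5,1]]' >/dev/null; python3 q.py
python3 -c "
from h import *
snap('scene','s3.png');snap('side','d3.png')"
```

```text
t 8.75 ecc 0.8153 r 66.2 Ft -2.22 Fr -2.21 Tz -0.004 Mom -0.155 qv 0.202 x 122.6
  t 8.88 ecc 0.8428 r 66.3 Ft -2.95 Fr -2.27 Tz 0.037 Mom -0.163 qv 0.2 x 124.2
```

```bash

python3 -m inch '[[-0.18,0,0,0,0,-1.5,1]]' >/dev/null; python3 q.py
python3 -m inch '[[-0.18,0,0,0,0,-1.5,1]]' >/dev/null; python3 q.py
python3 -c "
from h import *
snap('scene','s4.png');snap('side','d4.png')
ims=[cv2.imread('pics/%s.png'%n)[200:330,160:310] for n in('s3','s4')]
ims2=[cv2.imread('pics/%s.png'%n)[215:300,250:400] for n in('side0','d4')]
cv2.imwrite('pics/c4.png',np.vstack([np.hstack([cv2.resize(q,None,fx=2.6,fy=2.6) for q in I]) for I in (ims,ims2)]))
"
```

```text
t 9.1 ecc 0.8723 r 66.2 Ft -3.18 Fr -2.31 Tz -0.012 Mom -0.228 qv 0.21 x 125.8
  t 9.22 ecc 0.8995 r 66.2 Ft -2.81 Fr -2.25 Tz -0.006 Mom -0.197 qv 0.194 x 127.4
```

View pics/c4.png

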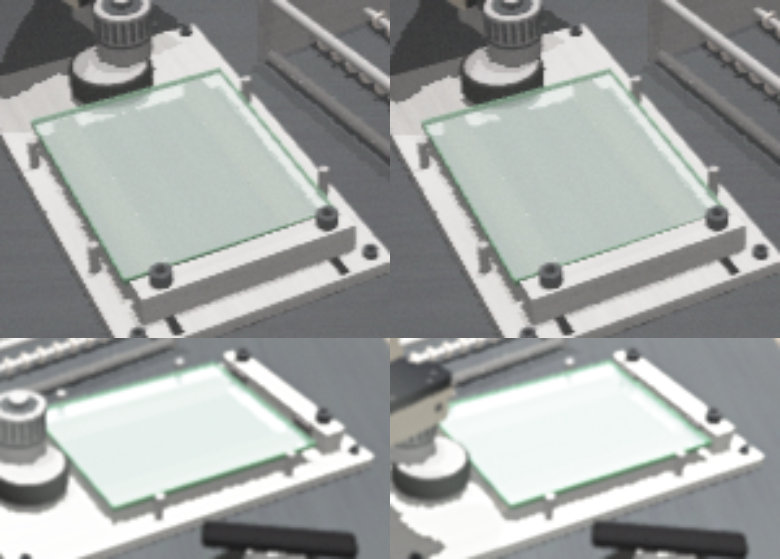

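```bash

python3 -m inch '[[-0.12,0,0,0,0,-1,1]]' >/dev/null; python3 q.py
python3 -m inch '[[-0.12,0,0,0,0,-1,1]]' >/dev/null; python3 q.py
python3 -m inch '[[-0.12,0,0,0,0,-1,1]]' >/dev/null; python3 q.py
```

```text
t 9.45 ecc 0.9196 r 66.2 Ft -2.48 Fr -3.01 Tz -0.022 Mom -0.191 qv 0.141 x 128.4
  t 9.57 ecc 0.9364 r 66.2 Ft -3.22 Fr -3.24 Tz 0.013 Mom -0.206 qv 0.129 x 129.4
  t 9.7 ecc 0.9548 r 66.2 Ft -3.28 Fr -2.55 Tz -0.02 Mom -0.243 qv 0.133 x 130.5
```

```bash

python3 -c "
from h import *
snap('scene','s5.png');snap('side','d5.png')"
python3 -m inch '[[-0.12,0,0,0,0,-1,1]]' >/dev/null; python3 q.py
python3 -m inch '[[-0.12,0,0,0,0,-1,1]]' >/dev/null; python3 q.py
python3 -c "
from h import *
snap('scene','s6.png');snap('side','d6.png')"
python3 -m inch '[[-0.12,0,0,0,0,-1,1]]' >/dev/null; python3 q.py
python3 -c "
from h import *
snap('scene','s7.png');snap('side','d7.png')
ims=[cv2.imread('pics/%s.png'%n)[215:285,330:400] for n in('side0','d4','d7')]
cv2.imwrite('pics/c7.png',np.hstack([cv2.resize(q,None,fx=3.7,fy=3.7,interpolation=cv2.INTER_CUBIC) for q in ims]))
"
```

```text
t 9.93 ecc 0.9736 r 66.2 Ft -4.98 Fr -2.76 Tz 0.022 Mom -0.316 qv 0.139 x 131.5
  t 10.05 ecc 0.9912 r 66.2 Ft -3.28 Fr -3.05 Tz -0.069 Mom -0.292 qv 0.13 x 132.6
  t 10.28 ecc 1.0099 r 66.2 Ft -5.12 Fr -2.43 Tz 0.003 Mom -0.345 qv 0.139 x 133.6
```

View pics/c7.png

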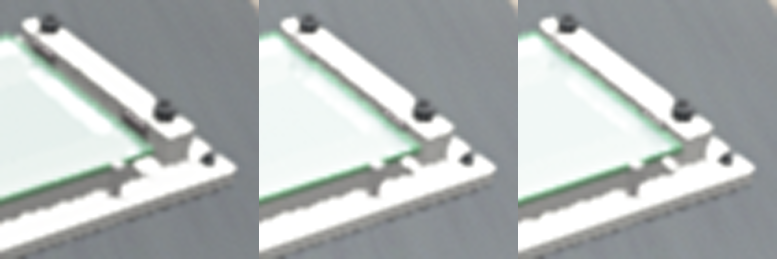

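```bash
python3 - <<'E'
from h import *
# image direction per mm of nest +x at pane corners
p=[.549,-.0975,.40];c,s=np.cos(p[2]),np.sin(p[2])
def N(x,y,z):return [p[0]+c*x-s*y,p[1]+s*x+c*y,z]
for cam,fs in(('side',['side0','d2','d3','d4','d5','d6','d7']),('scene',['scene0','s2','s3','s4','s5','s6','s7'])):
    g=[cv2.cvtColor(cv2.imread(f'pics/{f}.png'),cv2.COLOR_BGR2GRAY) for f in fs]
    for nm,P in (('nearR',(.045,-.085,.031)),('nearL',(.045,.07,.031)),('farR',(.243,-.085,.031))):
        a=np.array(proj(cam,N(*P)));b=np.array(proj(cam,N(P[0]+.01,*P[1:])));j=(b-a)/10
        q=cv2.goodFeaturesToTrack(g[3],3,.1,3,mask=cv2.circle(np.zeros_like(g[0]),tuple(a.astype(int)),9,255,-1))
        if q is None: continue
        out=[]
        for G in g:
            n,st,_=cv2.calcOpticalFlowPyrLK(g[3],G,q,None,winSize=(9,9),maxLevel=0)
            out.append(((n-q)[:,0]@j/(j@j)).round(2))
        print(cam,nm,a.round(),'px/mm',np.hypot(*j).round(2),q[:,0].tolist());print(np.array(out).T)
E
```

```text
side nearR [294. 275.] px/mm 0.44 [[296.0, 278.0]]
[[-5.93 -3.09 -0.94  0.    0.99  1.97  2.6 ]]
side nearL [263. 240.] px/mm 0.39 [[269.0, 240.0], [267.0, 248.0]]
[[ 1.99  7.38 -7.1   0.    5.54  9.26 11.41]
 [-2.61 -3.52 -1.84  0.    0.83  1.08  1.89]]
side farR [370. 251.] px/mm 0.37 [[372.0, 246.0], [369.0, 258.0], [375.0, 246.0]]
[[-0.2  -0.07 -0.03  0.    0.02  0.03  0.03]
 [-5.18 -2.01 -1.06  0.    0.24  0.79  0.88]
 [-0.2  -0.02 -0.01  0.    0.01  0.01  0.01]]
scene nearR [176. 245.] px/mm 0.31 [[175.0, 249.0], [179.0, 248.0]]
[[-5.56 -2.42 -0.72  0.    1.3   1.46  1.75]
 [-6.06 -3.1  -1.06  0.    0.99  1.18  1.44]]
scene nearL [246. 225.] px/mm 0.31 [[252.0, 230.0], [244.0, 227.0]]
[[-0.14  0.01 -0.    0.    0.01  0.09  0.11]
 [-6.3  -3.05 -1.19  0.    1.05  1.    0.46]]
scene farR [212. 306.] px/mm 0.42 [[211.0, 308.0], [216.0, 305.0], [218.0, 309.0]]
[[-1.88 -0.94 -0.35  0.    0.13 -0.31 -0.32]
 [-1.4  -0.53 -0.11  0.    0.02 -0.33 -0.34]
 [-0.19 -0.16 -0.08  0.   -0.   -0.08 -0.07]]
```

```bash

python3 -m inch '[[0.12,0,0,0,0,1,1]]' >/dev/null; python3 q.py
python3 -m inch '[[0.12,0,0,0,0,1,1]]' >/dev/null; python3 q.py
python3 -m inch '[[0.12,0,0,0,0,1,1]]' >/dev/null; python3 q.py
python3 -m inch '[[0.12,0,0,0,0,1,1]]' >/dev/null; python3 q.py
python3 -m inch '[[0.12,0,0,0,0,1,1]]' >/dev/null; python3 q.py
python3 -m inch '[[0.12,0,0,0,0,1,1]]' >/dev/null; python3 q.py
python3 -m inch '[[0.12,0,0,0,0,1,1]]' >/dev/null; python3 q.py
python3 -m inch '[[0.12,0,0,0,0,1,1]]' >/dev/null; python3 q.py
python3 -m inch '[[0.12,0,0,0,0,1,1]]' >/dev/null; python3 q.py
python3 -c "
from h import *
snap('scene','s8.png');snap('side','d8.png')"
```

```text
t 10.5 ecc 1.0072 r 66.2 Ft 1.28 Fr -3.97 Tz 0.144 Mom 0.231 qv 0.127 x 132.6
  t 10.62 ecc 0.9987 r 66.2 Ft 0.23 Fr -2.71 Tz 0.121 Mom 0.137 qv 0.128 x 131.5
  t 10.75 ecc 0.9868 r 66.3 Ft 1.41 Fr -2.53 Tz 0.159 Mom 0.255 qv 0.131 x 130.4
  t 10.88 ecc 0.9712 r 66.4 Ft 0.88 Fr -2.54 Tz 0.119 Mom 0.179 qv 0.132 x 129.3
  t 11.0 ecc 0.954 r 66.3 Ft 1.81 Fr -3.85 Tz 0.1 Mom 0.223 qv 0.133 x 128.2
  t 11.12 ecc 0.936 r 66.4 Ft 1.87 Fr -2.64 Tz 0.119 Mom 0.247 qv 0.133 x 127.1
  t 11.25 ecc 0.9173 r 66.4 Ft 1.63 Fr -2.61 Tz 0.161 Mom 0.272 qv 0.133 x 126.1
  t 11.38 ecc 0.8987 r 66.4 Ft 1.63 Fr -1.89 Tz 0.143 Mom 0.254 qv 0.132 x 125.0
  t 11.5 ecc 0.8803 r 66.4 Ft 0.62 Fr -2.44 Tz 0.105 Mom 0.147 qv 0.135 x 123.9
```

```bash

python3 -m inch '[[-0.12,0,0,0,0,-1,1]]' >/dev/null; python3 q.py
python3 -m inch '[[-0.08,0,0,0,0,-0.7,1]]' >/dev/null; python3 q.py
python3 -m inch '[[-0.08,0,0,0,0,-0.7,1]]' >/dev/null; python3 q.py
python3 -m inch '[[-0.08,0,0,0,0,-0.7,1]]' >/dev/null; python3 q.py
python3 -m inch '[[-0.08,0,0,0,0,-0.7,1]]' >/dev/null; python3 q.py
python3 -m inch '[[-0.08,0,0,0,0,-0.7,1]]' >/dev/null; python3 q.py
python3 -m inch '[[-0.08,0,0,0,0,-0.7,1]]' >/dev/null; python3 q.py
python3 -m inch '[[-0.08,0,0,0,0,-0.7,1]]' >/dev/null; python3 q.py
python3 -m inch '[[-0.08,0,0,0,0,-0.7,1]]' >/dev/null; python3 q.py
```

```text
t 11.72 ecc 0.8831 r 66.4 Ft -2.96 Fr -2.29 Tz -0.044 Mom -0.245 qv 0.127 x 125.0
  t 11.85 ecc 0.8886 r 66.4 Ft -1.98 Fr -2.19 Tz -0.103 Mom -0.238 qv 0.089 x 125.8
  t 11.97 ecc 0.9 r 66.4 Ft -2.41 Fr -2.55 Tz -0.044 Mom -0.207 qv 0.094 x 126.5
  t 12.1 ecc 0.9125 r 66.4 Ft -1.17 Fr -3.82 Tz -0.089 Mom -0.168 qv 0.091 x 127.3
  t 12.22 ecc 0.9256 r 66.4 Ft -1.47 Fr -3.35 Tz -0.098 Mom -0.198 qv 0.093 x 128.0
  t 12.35 ecc 0.9386 r 66.4 Ft -2.26 Fr -3.27 Tz -0.061 Mom -0.215 qv 0.093 x 128.8
  t 12.47 ecc 0.9513 r 66.4 Ft -1.32 Fr -3.20 Tz -0.073 Mom -0.162 qv 0.094 x 129.5
  t 12.6 ecc 0.9637 r 66.4 Ft -1.03 Fr -2.93 Tz -0.051 Mom -0.121 qv 0.093 x 130.3
  t 12.72 ecc 0.9773 r 66.4 Ft -1.40 Fr -3.03 Tz -0.106 Mom -0.201 qv 0.09 x 131.0
```

```bash

python3 -m inch '[[-0.08,0,0,0,0,-0.7,1]]' >/dev/null; python3 q.py
python3 -m inch '[[-0.08,0,0,0,0,-0.7,1]]' >/dev/null; python3 q.py
python3 -m inch '[[-0.08,0,0,0,0,-0.7,1]]' >/dev/null; python3 q.py
python3 -m inch '[[-0.08,0,0,0,0,-0.7,1]]' >/dev/null; python3 q.py
```

```text
t 12.85 ecc 0.9892 r 66.3 Ft -2.21 Fr -2.96 Tz -0.088 Mom -0.238 qv 0.09 x 131.8
  t 12.97 ecc 1.0016 r 66.4 Ft -2.52 Fr -2.87 Tz -0.134 Mom -0.305 qv 0.09 x 132.5
  t 13.1 ecc 1.013 r 66.3 Ft -2.27 Fr -2.81 Tz -0.173 Mom -0.328 qv 0.091 x 133.3
  t 13.22 ecc 1.0248 r 66.3 Ft -2.57 Fr -3.24 Tz -0.106 Mom -0.281 qv 0.093 x 134.0
```

```bash
python3 - <<'E'
import numpy as np
from scipy.optimize import least_squares
r1=np.array([(.7597,.289),(.7874,.279),(.8153,.155),(.8428,.163),(.8723,.228),(.8995,.197),(.9196,.191),(.9364,.206),(.9548,.243),(.9736,.316),(.9912,.292),(1.0099,.345)])
r2=np.array([(.8886,.238),(.9,.207),(.9125,.168),(.9256,.198),(.9386,.215),(.9513,.162),(.9637,.121),(.9773,.201),(.9892,.238),(1.0016,.305),(1.013,.328),(1.0248,.281)])
F1=np.array([(.8153,2.22),(.8428,2.95),(.8723,3.18),(.8995,2.81),(.9196,2.48),(.9364,3.22),(.9548,3.28),(.9736,4.98),(.9912,3.28),(1.0099,5.12)])
for d in (r1,r2,np.vstack([r1,r2])):
    f=lambda p:p[0]+8000*.0004*np.sin(1.9-d[:,0])*np.maximum(0,np.cos(d[:,0]-1.9)-np.cos(p[1]-1.9))-d[:,1]
    b=min((least_squares(f,[.2,c]) for c in np.arange(.9,1.02,.01)),key=lambda r:r.cost)
    # profile
    pr=[(round(c,3),round(2*min(least_squares(lambda m:f([m[0],c]),[.2]).cost,9)/.04**2,1)) for c in np.arange(.90,1.03,.01)]
    print(b.x,np.sqrt(2*b.cost/len(d)),pr)
E
```

```text
[0.213436  0.9400979] 0.039575371761553436 [(np.float64(0.9), np.float64(25.7)), (np.float64(0.91), np.float64(19.5)), (np.float64(0.92), np.float64(15.1)), (np.float64(0.93), np.float64(12.6)), (np.float64(0.94), np.float64(11.7)), (np.float64(0.95), np.float64(12.4)), (np.float64(0.96), np.float64(14.3)), (np.float64(0.97), np.float64(17.0)), (np.float64(0.98), np.float64(19.5)), (np.float64(0.99), np.float64(22.0)), (np.float64(1.0), np.float64(24.0)), (np.float64(1.01), np.float64(26.3)), (np.float64(1.02), np.float64(26.3))]
[0.18960883 0.9637    ] 0.03370579918208238 [(np.float64(0.9), np.float64(37.7)), (np.float64(0.91), np.float64(31.8)), (np.float64(0.92), np.float64(26.2)), (np.float64(0.93), np.float64(20.9)), (np.float64(0.94), np.float64(16.0)), (np.float64(0.95), np.float64(11.5)), (np.float64(0.96), np.float64(9.0)), (np.float64(0.97), np.float64(9.2)), (np.float64(0.98), np.float64(11.6)), (np.float64(0.99), np.float64(15.3)), (np.float64(1.0), np.float64(19.4)), (np.float64(1.01), np.float64(22.7)), (np.float64(1.02), np.float64(24.5))]
[0.20933754 0.96337071] 0.04382569705099227 [(np.float64(0.9), np.float64(83.4)), (np.float64(0.91), np.float64(67.7)), (np.float64(0.92), np.float64(54.9)), (np.float64(0.93), np.float64(44.4)), (np.float64(0.94), np.float64(36.6)), (np.float64(0.95), np.float64(31.1)), (np.float64(0.96), np.float64(29.0)), (np.float64(0.97), np.float64(30.9)), (np.float64(0.98), np.float64(34.7)), (np.float64(0.99), np.float64(40.2)), (np.float64(1.0), np.float64(45.8)), (np.float64(1.01), np.float64(51.0)), (np.float64(1.02), np.float64(52.4))]
```

```bash
python3 -c "
from f import *
rep(4)"; python3 q.py
```

```text
t 13.43 ecc 1.0261 r 66.4 Ft -1.57 sd 0.27 Fr -3.56 Fz -1.6 xang 134.0 T [ 0.963 -0.093 -0.101] tz [0.009 0.   ] w 0.0159
  t 13.43 ecc 1.0261 r 66.4 Ft -1.29 Fr -3.12 Tz -0.123 Mom -0.21 qv 0.002 x 134.0
```

```bash
python3 -m inch '[[0,0,0,0,0,0,0],[0,0,0,0,0,0,0],[0,0,0,0,0,0,0],[0,0,-5,0,0,0,0],[0,0,-6,0,0,0,0],[0,0,-6,0,0,0,0]]'
python3 -c "
from h import *
print(bot.get_state()['qpos'].round(2))
togo([.549,-.0975,.12],112)
snap('scene','s9.png');snap('side','d9.png');snap('wrist','w9.png')
"
```

```text
time_s: 14.18
tcp_pos: [0.5016, -0.1441, 0.119]
tool_rot: [0.391, 0.92, 0.002, 0.005]
force: [-0.9, -1.3, -0.4]
width: 0.0459
[ 0.21  0.39 -0.04  1.96  0.02  0.79  2.5 ]
t 14.18 tcp [ 0.5016 -0.1441  0.119 ] xang 134.0 tz tilt [ 0.011 -0.    -1.   ] go cm [ 0.07  6.65 -0.05] wz 22.0 F [-0.89 -1.3  -0.41] w 0.0459
```

View pics/w9.png

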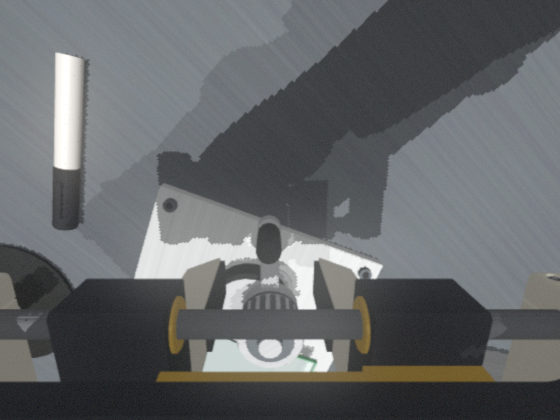

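```bash
python3 -c "
from h import *
togo([.815,.012,.14],112)
"
```

```text
t 14.32 tcp [ 0.5004 -0.1438  0.1174] xang 134.0 tz tilt [ 0.007  0.001 -1.   ] go cm [-10.64  33.47  -2.02] wz 22.0 F [-0.28 -0.97  1.  ] w 0.046
```

```bash
python3 -m inch '[[0,0,-3,0,0,0,0],[-2,6,-3,0,0,6,0],[-4,12,-3,0,0,12,0],[-6,18,-3,0,0,18,0],[-8,24,-2,0,0,22,0],[-10.6,30,-2,0,0,22,0],[-10.6,33.5,-2,0,0,22,0],[-10.6,33.5,-2,0,0,22,0]]'
python3 -c "
from h import *
togo([.549,-.0975,.13],112)
p,d=snap('wrist','w10.png');cv2.imwrite('pics/w10z.png',cv2.resize(p[60:300,120:440],None,fx=2.5,fy=2.5,interpolation=cv2.INTER_CUBIC))
"
```

```text
time_s: 15.32
tcp_pos: [0.8156, 0.0169, 0.136]
tool_rot: [0.558, 0.83, 0.002, 0.001]
force: [-0.2, -0.7, -0.7]
width: 0.0457
t 15.32 tcp [0.8156 0.0169 0.136 ] xang 112.2 tz tilt [ 0.004  0.003 -1.   ] go cm [ -0.51 -29.01   0.46] wz 0.2 F [-0.25 -0.68 -0.71] w 0.0457
```

View pics/w10z.png

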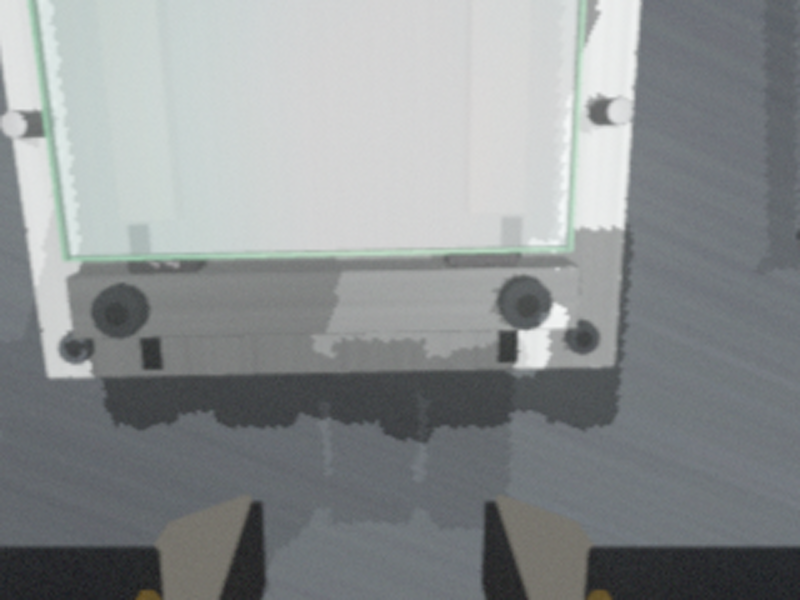

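```bash
python3 -m inch '[[0,-6,0,0,0,0,-0.45],[-0.2,-12,0,0,0,0,-0.45],[-0.3,-18,0,0,0,0,-0.45],[-0.4,-24,0,0,0,0,-0.45],[-0.5,-29,0,0,0,0,-0.45],[-0.5,-29,0,0,0,0,-0.45],[-0.5,-29,0,0,0,0,-0.45]]'
python3 -c "
from h import *
togo([.549,-.0975,.058],112)
p,d=snap('wrist','w11.png')
s=bot.get_state();u,v=proj('wrist',[.549,-.0975,.092]);print(u,v)
u,v=proj('wrist',[.549+.068*np.cos(3.916),-.0975+.068*np.sin(3.916),.092]);print('handle pred',u,v)
"
```

```text
time_s: 16.25
tcp_pos: [0.5477, -0.1, 0.1357]
tool_rot: [0.559, 0.829, 0.002, 0.002]
force: [-0.1, 0.6, 0.7]
width: 0.0666
t 16.25 tcp [ 0.5477 -0.1     0.1357] xang 112.0 tz tilt [ 0.005  0.001 -1.   ] go cm [0.19 0.18 7.77] wz 0.0 F [-0.06  0.63  0.72] w 0.0666
270.99192722281526 246.38504726108644
handle pred 227.7269848039204 148.19540683943669
```

View pics/w11.png

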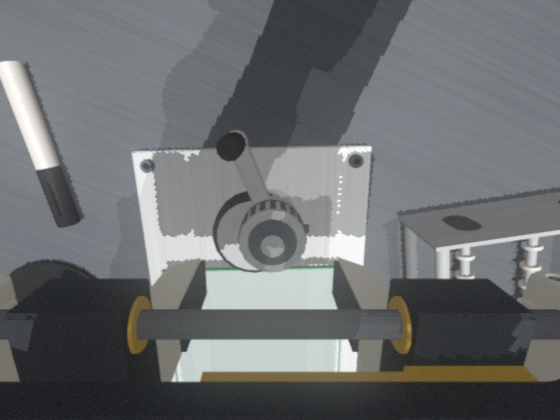

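```bash
python3 -m inch '[[0.2,0.2,4,0,0,0,-0.45],[0.2,0.2,7.7,0,0,0,-0.45],[0.2,0.2,7.7,0,0,0,-0.45],[0.2,0.2,7.7,0,0,0,1],[0.2,0.2,7.7,0,0,0,1],[0.2,0.2,7.7,0,0,0,1]]' 45
python3 -c "
from h import *
togo([.549,-.0975,.058],112)"
python3 -m inch '[[0,0,0,0,0,7,1],[0,0,0,0,0,14,1],[0,0,0,0,0,21,1],[0,0,0,0,0,28,1],[0,0,0,0,0,34,1],[0,0,0,0,0,36,1],[0,0,0,0,0,36,1]]' 45
python3 -c "
from h import *
togo([.549,-.0975,.058],112);s=bot.get_state();print(s['ft_torque'],s['qpos'].round(2))
snap('wrist','w12.png')"
```

```text
time_s: 17.05
tcp_pos: [0.5509, -0.0967, 0.06]
tool_rot: [0.558, 0.83, 0.002, 0.003]
force: [0.4, 1.2, 5.6]
width: 0.0454
t 17.05 tcp [ 0.5509 -0.0967  0.06  ] xang 112.1 tz tilt [ 0.007  0.001 -1.   ] go cm [-0.01 -0.21  0.2 ] wz 0.1 F [0.37 1.15 5.57] w 0.0454
time_s: 17.92
tcp_pos: [0.551, -0.0985, 0.0602]
tool_rot: [0.788, 0.616, 0.003, 0.003]
force: [2.5, -5.1, -6.4]
width: 0.0454
t 17.93 tcp [ 0.551  -0.0985  0.0602] xang 76.0 tz tilt [ 0.008 -0.001 -1.   ] go cm [ 0.05 -0.22  0.22] wz -36.0 F [ 2.53 -5.05 -6.44] w 0.0454
[-1.36219056 -0.28123956  0.0199404 ] [-0.07  0.52  0.21  1.93 -0.17  0.7   1.57]
```

View pics/w12.png

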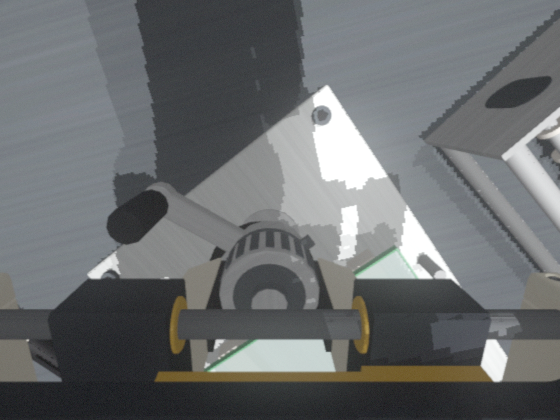

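```bash
cat > k.py <<'E'
from h import *
s=bot.get_state();M=R.from_quat(s['tool_rot']).as_matrix()
print(round(s['time_s'],2),'x',np.degrees(np.arctan2(M[1,0],M[0,0])).round(2),'T',s['ft_torque'].round(3),'F',s['force'].round(1))
E
python3 k.py
python3 -m inch '[[0,0,0,0,0,1.5,1]]' 45 >/dev/null; python3 k.py
python3 -m inch '[[0,0,0,0,0,1.5,1]]' 45 >/dev/null; python3 k.py
```

```text
17.98 x 76.04 T [-1.438 -0.336  0.059] F [ 2.2 -5.4 -7.8]
18.1 x 74.5 T [ 0.132 -0.266  0.27 ] F [ 1.5  0.7 -7.4]
18.23 x 72.92 T [-0.51  -0.234  0.505] F [ 1.1 -1.2 -6.8]
```

```bash
python3 -m inch '[[0,0,0,0,0,0,-0.45],[0,0,0,0,0,0,-0.45],[0,0,0,0,0,0,-0.45],[0,0,-4,0,0,0,-0.45],[0,0,-8,0,0,0,-0.45],[0,0,-14,0,0,0,-0.45],[0,0,-14,0,0,0,-0.45],[0,0,-14,0,0,0,-0.45]]'
python3 -c "
from h import *
togo([.549,-.0975,.058],112)
snap('wrist','w13.png');snap('scene','s13.png');snap('side','d13.png')
u,v=proj('wrist',[.549+.068*np.cos(3.916),-.0975+.068*np.sin(3.916),.092]);print('handle pred',u,v)
a=[cv2.imread('pics/%s.png'%n)[200:330,160:310] for n in('s9','s13')]+[];b=[cv2.imread('pics/%s.png'%n)[215:300,250:400] for n in('d9','d13')]
cv2.imwrite('pics/c13.png',np.vstack([np.hstack([cv2.resize(q,None,fx=2.6,fy=2.6) for q in I]) for I in (a,b)]))
"
```

```text
time_s: 19.23
tcp_pos: [0.5496, -0.0982, 0.2002]
tool_rot: [0.804, 0.594, 0.003, 0.003]
force: [0.0, -0.2, 0.5]
width: 0.0666
t 19.23 tcp [ 0.5496 -0.0982  0.2002] xang 72.9 tz tilt [ 0.008 -0.001 -1.   ] go cm [ 0.03 -0.2  14.22] wz -39.1 F [ 0.   -0.24  0.45] w 0.0666
handle pred 194.86546390930243 176.8325742165601
```

View pics/w13.png

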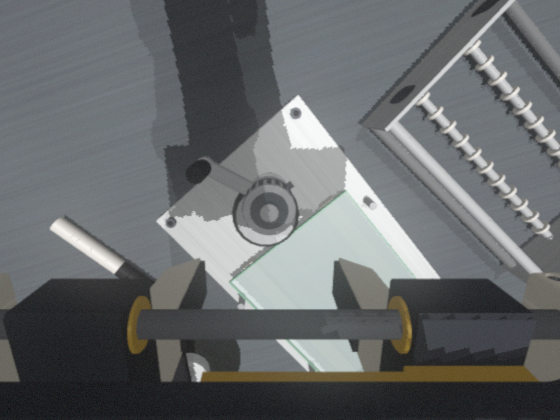

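View pics/c13.png

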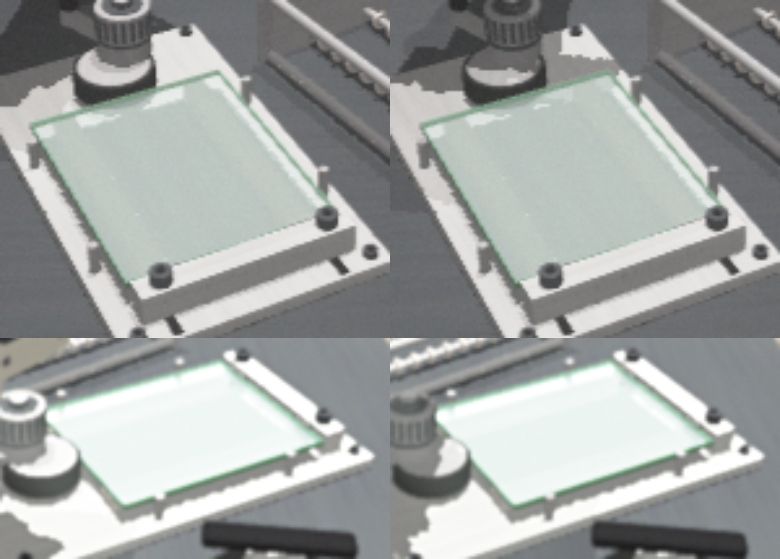

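```bash
python3 - <<'E'
from h import *
a=cv2.imread('pics/w11.png')[110:270,180:340];b=cv2.imread('pics/w13.png')[110:270,160:320]
cv2.imwrite('pics/c14.png',np.hstack([cv2.resize(q,None,fx=2.4*1.03,fy=2.4*1.03,interpolation=cv2.INTER_CUBIC) for q in (a,b)]))
E
```

```text
(no output)
```

View pics/c14.png

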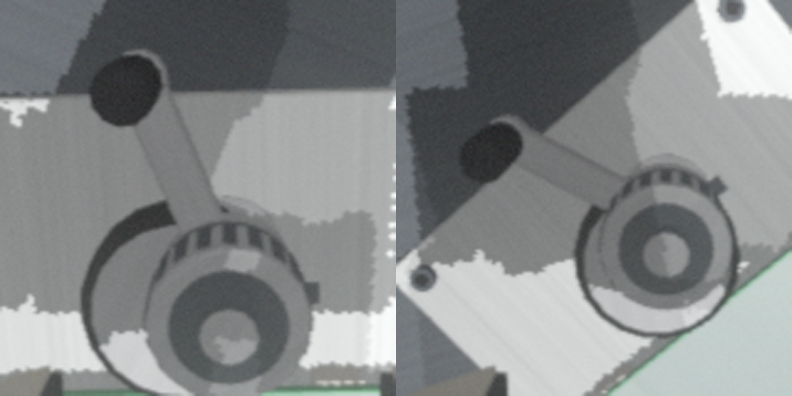

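```bash
python3 - <<'E'
from h import *
s11=dict(tcp_pos=np.array([.5477,-.1,.1357]),tool_rot=np.array([.559,.829,.002,.002]))
s11['tool_rot']/=np.linalg.norm(s11['tool_rot'])
for st,h,p in((s11,(230.2,147.6),(272.6,245.1)),(bot.get_state(),(196.4,173.5),(268.8,212.3))):
    H=w('wrist',0,*h,st,z=.092);P=w('wrist',0,*p,st,z=.092);e=(H-P)[:2]
    print(P.round(4),H.round(4),np.hypot(*e),np.arctan2(e[1],e[0])%(2*np.pi)-2.89)
E
```

```text
[ 0.5469 -0.0975  0.092 ] [ 0.4986 -0.1444  0.092 ] 0.06736511642438231 1.0213857865726435
[ 0.5461 -0.0972  0.092 ] [ 0.4982 -0.1429  0.092 ] 0.06621607222137556 1.013445949719919
```

```bash
python3 -c "
from h import *
print(bot.hand_in())"
```

```text
the job is handed in; nothing more can be done
None
```

I set the end stop to the pane and handed the job in at about 19 s. The least certain part is the nip force, which I inferred from noisy readings rather than measured.

- **Slackening:** I turned the lock ring about 34° counter-clockwise, and it ran freely at about 0.1 Nm at the end.
- **Setting the eccentric:** I pinched the handle and led it round its arc. I backed off once and pushed forward again to find where the tyre starts to load the pane. The moment at the handle rose from about 0.2 to 0.3 Nm beyond about 0.955 rad. I left the eccentric at about 1.026 rad, which works out to a nip of roughly 9 N, probably 7 to 11 N.
- **Tightening:** I turned the ring 39° clockwise, with the torque rising to about 0.5 Nm. If the fingers did not slip, that puts the ring at about -0.09 rad. Then I opened the gripper and lifted clear.

**Last checks:**
- **Pane:** a wrist picture taken before I tightened the ring shows it flush on both fence buttons. The final scene and side views show no change.
- **Handle:** it stayed where I left it when the ring was tightened, 1.02 rad before and 1.01 after, within measuring error.
- **Disagreements:** the two forward sweeps put first contact at different points, 0.94 and 0.96 rad. Tracking the pane's motion in the side and scene pictures did not clearly confirm either one.
- **Other things:** I did not touch the marker, the suction lifter or the cassette.

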